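# Jack up the side of a portable cooker and hold it

### The arm

A 7-joint arm with a two-finger parallel gripper is mounted at the origin on a cart in front of the work surface, level with it; the furniture and walls round the work are solid. World frame = base frame: x ahead of the robot, y to its left, z up, the work surface at z = 0. Lengths are in m, angles in degrees, forces in N, time in s.
With the tool pointing down it reaches from about 0.35 to 0.775 m from the base axis. Payload 3.1 kg.
Tool frame: the origin (TCP) lies on the centre line of the jaws, within the pads' length; the fingertips stand 17 mm ahead of it and the grasp point (between the pads) lies 2 mm behind it (robot.tip_reach is the distance from the TCP to the fingertips, in m); z points along the fingers, y is the line along which they close (so a half turn about z gives the same grasp; the last joint's range is limited). The gripper opens to 85 mm and grips with 20 to 120 N. Pads are 22 mm wide; open, the fingers measure 114 mm over their backs; the gripper's body (76 mm by 85 mm) begins 54 mm behind the grasp point. The pads swing forward as they close: fully open they stand 13 mm farther back than shut.
Start: joints at [-75.613, 17.813, 0.802, 86.603, -0.252, 75.585, -1.558], TCP at [0.159, 0.527, 0.248] pointing down, gripper open.
Joint ranges: [-154.91, 154.91], [-16.99, 109.72], [-72.82, 74.43], [7.12, 147.25], [-82.49, 262.49], [11.32, 116.49], [-174.64, 174.64]. Speed limits (degrees/s): [159.86, 159.86, 180, 180, 180, 180, 180].

### API

Orientations are given as [roll, pitch, yaw] about the fixed x, y, z axes, in that order (R = Rz(yaw) Ry(pitch) Rx(roll)).
In Python, from station import robot, fingers, vision, workorder, recognise gives the robot as it stands. Calls block until the motion is done:
- robot.move_to(position, orientation): joint-space move of the TCP to a pose.
- robot.line_to(position, orientation=None, velocity=0.15, f_stop=None): straight line of the TCP; orientation=None keeps the orientation; velocity is the mean speed in m/s. With f_stop (N) it stops when the force on the tool has changed by that much, and returns True; else False.
- robot.move_j(angles): joint-space move.
- fingers.gripper_to(opening, force=None): opening from 0.0 (shut) to 1.0 (fully open); force is the grip in N (None keeps the last); returns when the fingers have stopped.
- robot.pause(seconds).
- robot.inverse_kinematics(position, orientation): joint angles nearest the present ones, or None.
- vision.grab_frame(name): name is "side" or "top"; returns the picture (420x560x3 uint8, red, green, blue); there is no depth.
- vision.calibration(name): a dict with "mtx" (3x3 intrinsics, pixels), "extrinsics" (4x4, takes a point from world to camera coordinates). Camera axes: x right, y up, looking along -z (the intrinsics and any distortion apply to the point x, -y, -z); pixel columns grow to the right and rows downward; lengths in m; the calibration is good to about 2 mm. A picture is of the moment at which its call begins. calibration takes no time and is no camera call.
A pose or a line that the arm cannot do raises robot.PlanningError and nothing moves.
- workorder.close_job(): hands the job in; it is judged then, once.
Trained networks look in the newest picture that a camera, given by its name, has taken for a name from the list of things; names that differ only in an ending like _2 or _b are one class to them, and where a whole thing is asked for, a point or a joint stands for the part that bears it (a point fixed in the world has none). Each returns a list of dicts, best first, with "p" (0 to 1); they miss things now and then, are a little off and sometimes report something else, mostly with a low value. They report only what shows in the picture. A call takes as long as a camera call.
- recognise(label, camera): "rect" ([centre column, centre row, width, height] in pixels, round what is visible of it).
Readings, each from a call of its own:
- robot.current_time_s(): time.
- robot.current_joint_positions(): joint angles.
- robot.current_dq(): joint speeds.
- robot.current_joint_torque(): joint torques, N m.
- robot.current_tool_pos(): TCP position.
- robot.current_eef_rot(): TCP orientation.
- robot.current_contact_force(): force on the tool from outside, world axes, zero at the start.
- robot.current_torque(): the same for the moment, N m.
- robot.current_finger_gap(): opening from 0.0 (shut) to 1.0 (fully open).
- robot.current_gripper_force(): force on a finger pad.
Only numpy, scipy, OpenCV 4.12 (cv2) and the standard library are available. Lean on these libraries where they do the work, as an engineer would, in place of code of your own. Each camera call takes 0.05 s, during which the arm holds its last target. There are 200 camera calls.

### The job

I need to fit a new rubber foot under the portable induction cooker. Take the small lever jack and stand it flat on the worktop with its saddle centred under the round pad of the cooker's lift tongue (the flat steel tongue with a raised ring on top, not the cable cleat beside it), then push the jack's handle all the way down so that the cooker's side is lifted. Finish while still holding the handle down, with the jack alone carrying that side, and don't shove the cooker out of place or disturb the egg timer or the onion.

Things in the scene. Friction and masses are not known exactly. Their poses are not given: they have to be found in the camera images.
- cooker: Portable induction cooker, loose, 2 to 3 kg: flat steel box 240 (x) x 260 (y) mm, black top 64 mm high, four rubber feet 14 mm high. Origin: centre of its underside at worktop height; z up. On its -x side (towards room +y) it has a steel lift tongue, 60 mm wide, reaching 56 mm out, top at 58 mm (ring 60), and 110 mm from it towards local +y a smaller T-shaped black cable cleat.
- lift_point (a point): Centre of the underside of the round rubber pad (50 mm) under the tongue, 46 mm above the worktop, at x -150, y -40 mm in the cooker's frame: 30 mm out from its side, the tongue ends 26 mm farther out. Axes as the cooker's. The saddle goes in from outside, moving along the cooker's +x with the jack's yaw equal to the cooker's, 12 mm below the pad; not from above.
- jack: Loose lever jack, 0.7 kg: grey base plate 220 (x -130 to +90) x 80 x 8 mm; in its middle two upright cheek plates (x -28 to +28, 42 mm over their outsides in y, tops 75 mm high) with a steel lever pivoted between them 45 mm up. Saddle to its +x, handle rising to -x. Origin: between the cheeks, at the underside; z up. Grip the cheeks from above, fingers closing along its y.
- jack_grip (a point): Point to grip the jack: midway between the cheek plates, 50 mm above the jack's underside (x = y = 0). Axes as the jack's.
- saddle (a point): Top of the jack's saddle, a rubber roller 30 mm long (y) and 16 mm in diameter at the front end of the lever: 75 mm ahead (+x) of the jack's origin, 34 mm above the worktop with the handle up, about 71 mm with it down, then at the same x within 3 mm.
- handle (a point): Middle of the black handle grip (56 mm long, 24 mm wide in the jack's y, 18 mm thick) on the lever, 155 mm from the pivot, which is 45 mm above the jack's origin. Up: 129 mm behind (-x) and 132 mm above the jack's origin; down: 154 mm behind, 61 mm above; it moves in an arc. Pinch it across its 24 mm (fingers closing along the jack's y) or push it from above.
- lever (a joint): Lever of the jack: 0 with the handle up (a spring brings it back there), grows to 0.49 rad at the stop with the handle fully down. The pad is met at about 0.15 rad; from there the load and the spring push the handle up with roughly 5 to 10 N, and it rises again if let go.
- egg_timer: Red and white clockwork egg timer, 62 mm across, 59 mm high, a bystander. Origin: centre of its underside.
- onion: Brown onion, about 75 mm, a bystander by the near edge of the worktop. Origin: underside.

How it is judged:
By the outcome, as a careful person would: the job done as asked, in the order asked, and still so for the second after the job is handed in, while the arm keeps its last pose, push and grip.
It also fails if it takes over 45 s, if anything falls off the work surface, if the arm or the gripper's body presses on something with over 40 N, if the wrist force passes 120 N, or if a joint passes its speed limit or range.

## Working session

There is one attempt and no reset: what is moved stays moved. The work goes in short steps, each a Python script; the robot and the scene stay as the last script left them, time stands still between calls to the robot, and variables do not carry over. Pictures are saved under pics/ and viewed, at most 10 in all, crops included, and the job is handed in when it is done.

```bash
ls; mkdir -p pics
python3 - <<'E'
from station import robot, fingers, vision, workorder, recognise
import cv2
for c in("side","top"):
    im=vision.grab_frame(c); cv2.imwrite(f"pics/{c}0.png",im[:,:,::-1])
    k=vision.calibration(c); print(c,k)
    for l in("cooker","jack","lift_point","saddle","handle","egg_timer","onion","jack_grip"):
        print(l,[(r["p"],[round(float(v)) for v in r["rect"]]) for r in recognise(l,c)][:2])
print(robot.current_time_s(),robot.current_eef_rot())
E
```

```text
pics
side {'mtx': array([[423.69857235,   0.        , 282.30424176],
       [  0.        , 423.69857235, 211.20914288],
       [  0.        ,   0.        ,   1.        ]]), 'extrinsics': array([[ 0.90948252, -0.41560854,  0.01053978, -0.46715982],
       [ 0.20772827,  0.47624306,  0.85442467, -0.18892434],
       [-0.36012569, -0.77489489,  0.51946838, -0.95274155],
       [ 0.        ,  0.        ,  0.        ,  1.        ]])}
cooker [(0.74, [348, 272, 149, 114]), (0.67, [279, 190, 47, 80])]
jack [(0.91, [279, 189, 46, 86])]
lift_point [(0.8, [349, 272, 150, 108])]
saddle [(0.81, [278, 186, 30, 80])]
handle [(0.98, [278, 185, 31, 72])]
egg_timer [(0.81, [297, 329, 29, 32])]
onion [(0.9, [236, 252, 32, 26])]
jack_grip [(0.85, [280, 190, 48, 81])]
top {'mtx': array([[463.75523511,   0.        , 274.52355834],
       [  0.        , 463.75523511, 203.51069487],
       [  0.        ,   0.        ,   1.        ]]), 'extrinsics': array([[-0.00870292, -0.99995681, -0.00326212,  0.01622126],
       [ 0.99433074, -0.00899959,  0.10594988, -0.50410545],
       [-0.10597467, -0.00232155,  0.99436612, -1.17069538],
       [ 0.        ,  0.        ,  0.        ,  1.        ]])}
cooker [(0.92, [354, 172, 124, 112])]
jack [(0.63, [209, 181, 108, 40])]
lift_point []
saddle [(0.55, [206, 177, 99, 28])]
handle [(0.88, [208, 174, 102, 27])]
egg_timer [(0.86, [402, 247, 28, 26]), (0.24, [207, 178, 100, 25])]
onion [(0.88, [292, 253, 30, 30])]
jack_grip [(0.67, [209, 179, 111, 40])]
0.9 [ 1.79994488e+02 -1.27751866e-03  1.63227928e+02]
```

Run:
```python
import cv2
a=cv2.imread("pics/top0.png")[90:290,140:440]
cv2.imwrite("pics/top0c.png",cv2.resize(a,(800,533),interpolation=cv2.INTER_CUBIC))
a=cv2.imread("pics/side0.png")[130:355,190:490]
cv2.imwrite("pics/side0c.png",cv2.resize(a,(800,600),interpolation=cv2.INTER_CUBIC))
```

```text
(no output)
```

View pics/top0c.png

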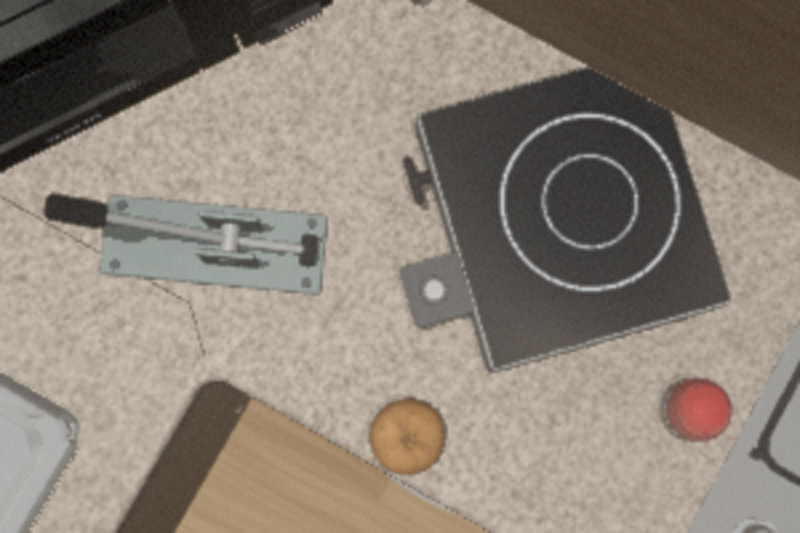

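View pics/side0c.png

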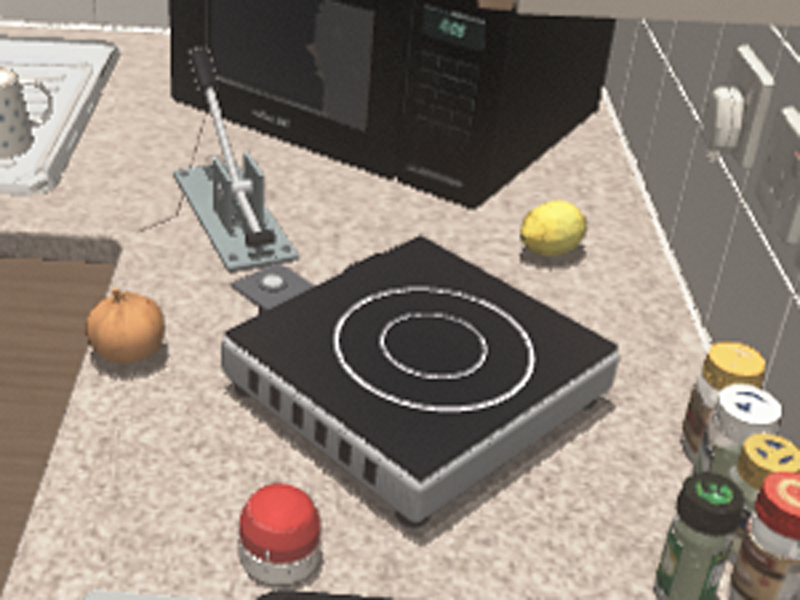

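The top crop shows the jack at left: base corners at crop pixels (108,195), (327,215), (320,293) and (102,272), saddle to the right. The cooker's corners are at (418,118), (490,370) and (728,298), and the tongue ring is at (434,290). The side crop shows the tongue between jack and cooker, with the onion near the approach. Next I fit both poses.

```bash
cat > h.py <<'E'
import numpy as np, cv2
from scipy.optimize import least_squares
from station import robot, fingers, vision, workorder, recognise
def proj(P,c):
    k=vision.calibration(c); P=np.atleast_2d(P)
    q=P@k["extrinsics"][:3,:3].T+k["extrinsics"][:3,3]
    return np.c_[k["mtx"][0,0]*q[:,0]/-q[:,2]+k["mtx"][0,2], k["mtx"][1,1]*q[:,1]/q[:,2]+k["mtx"][1,2]]
def unproj(px,z,c):
    k=vision.calibration(c);E=k["extrinsics"];m=k["mtx"]
    d=E[:3,:3].T@np.array([(px[0]-m[0,2])/m[0,0],-(px[1]-m[1,2])/m[1,1],-1]); o=-E[:3,:3].T@E[:3,3]
    return o+d*(z-o[2])/d[2]
def T(p,L):  # planar pose (x,y,yaw rad), local pts in m
    L=np.atleast_2d(L);c,s=np.cos(p[2]),np.sin(p[2])
    return np.c_[p[0]+c*L[:,0]-s*L[:,1],p[1]+s*L[:,0]+c*L[:,1],L[:,2]]
def fit(L,px,c,p0):
    L=np.array(L)/1000.
    f=lambda p:np.concatenate([(proj(T(p,L[i]),c[i] if not isinstance(c,str) else c)-px[i]).ravel() for i in range(len(L))])
    r=least_squares(f,p0,loss="soft_l1"); return r.x,f(r.x).reshape(-1,2)
E
python3 - <<'E'
from h import *
np.set_printoptions(precision=4,suppress=True)
ct=lambda *a:[((u+.5)/(8/3)-.5+140,(v+.5)/2.665-.5+90) for u,v in a]
cs=lambda *a:[((u+.5)/(8/3)-.5+190,(v+.5)/(8/3)-.5+130) for u,v in a]
L=[(-120,130,64),(-120,-130,64),(120,-130,64),(-150,-40,60)]
px=ct((418,118),(490,370),(728,298),(434,290))
p,r=fit(L,px,"top",[.55,-.1,-1.4]);print("cooker top",p,np.degrees(p[2]),r)
S=[(-150,-40,60),(-120,-130,64),(120,-130,64),(120,130,64),(-120,130,64)]
ps=cs((272,282),(225,340),(420,480),(618,350),(420,238))
p2,r=fit(S,ps,"side",p);print("cooker side",p2,np.degrees(p2[2]),r)
J=[(90,40,8),(90,-40,8),(-130,40,8),(-130,-40,8)]
pj=ct((327,215),(320,293),(108,195),(102,272))
q,r=fit(J,pj,"top",[.55,.2,-1.6]);print("jack",q,np.degrees(q[2]),r)
J2=[(90,40,8),(90,-40,8),(-130,-40,8)]
q2,r=fit(J2,cs((298,257),(232,270),(175,175)),"side",q);print("jack side",q2,np.degrees(q2[2]),r)
lp=T(p,[-.15,-.04,.046])[0];print("lp",lp,"jack target origin",T(p,[-.225,-.04,0]), "onion",unproj((292,253),.035,"top"),"timer",unproj((402,247),.05,"top"))
for o in("onion",):print(proj(unproj((292,253),.035,"top"),"side"))
E
```

```text
cooker top [ 0.5928 -0.1904 -1.2934] -74.10547686991036 [[-2.4601 -2.836 ]
 [ 0.5068  0.6906]
 [ 3.0853  0.5901]
 [-0.5765 -0.2057]]
cooker side [ 0.5876 -0.1972 -1.3047] -74.7553910309951 [[-0.1008  0.5681]
 [-3.2657 -3.026 ]
 [ 0.0204  2.3057]
 [ 3.2975 -0.7326]
 [ 0.0746 -2.026 ]]
jack [ 0.565   0.1354 -1.6721] -95.80685748255104 [[ 0.5448 -0.3899]
 [ 0.2702  0.281 ]
 [ 0.0265 -0.4162]
 [-1.1862  0.5076]]
jack side [ 0.5635  0.128  -1.6791] -96.20451620528159 [[ 1.7146  0.2913]
 [-0.7115  0.2046]
 [-0.3219 -1.1783]]
lp [ 0.5132 -0.0571  0.046 ] jack target origin [[0.4927 0.015  0.    ]] onion [ 0.3768 -0.0315  0.035 ] timer [ 0.3893 -0.3066  0.05  ]
[[237.3229 249.9972]]
```

Run:
```python
from h import *
np.set_printoptions(precision=4,suppress=True)
for c,(u,v) in (("top",(302.5,198.5)),("side",(292,235.5))):
    im=cv2.imread(f"pics/{c}0.png").astype(int); s=im.min(2)
    Y,X=np.mgrid[int(v)-6:int(v)+7,int(u)-6:int(u)+7]; w=np.clip(s[Y,X]-130,0,None)
    px=((w*X).sum()/w.sum(),(w*Y).sum()/w.sum()); print(c,px,unproj(px,.06,c))
# cooker yaw from top-view edges of black top
for a,b in (((418,118),(490,370)),((490,370),(728,298))):
    f=lambda p:unproj(((p[0]+.5)/(8/3)-.5+140,(p[1]+.5)/2.665-.5+90),.064,"top")
    d=f(b)-f(a);print(np.linalg.norm(d),np.degrees(np.arctan2(d[1],d[0])))
# grasp
for y in(-96,84):
    q=robot.inverse_kinematics([.565,.133,.12],[180,0,y]);print(y,q)
    q=robot.inverse_kinematics([.493,.015,.05],[180,0,y+21.5]);print(y,q)
    q=robot.inverse_kinematics([.45,.163,.06],[180,0,y+21.5]);print(y,q)
```

```text
top (np.float64(302.35679067682656), np.float64(198.37158225011206)) [ 0.513  -0.0584  0.06  ]
side (np.float64(291.9901454716096), np.float64(234.37353355232284)) [ 0.5136 -0.057   0.06  ]
0.24921249873010157 -165.16078081945565
0.23378332947170188 -73.71558550091949
-96 [-20.8456  27.0593   8.2255  92.3578  -4.2721  60.89   162.5712]
-96 [ -49.8325   38.4402   64.5101  111.3582  -41.6022   57.6944 -130.2752]
-96 [ 23.6713  35.8307 -61.6665 109.907   37.6571  57.5011 140.2779]
84 [-41.5505  30.9177  38.3092  93.2071 -20.9021  63.2219  -3.6599]
84 [-32.515   27.0095  37.1345 110.8386 -21.2813  49.0573  31.3093]
84 [-44.5748  22.801   28.2475 112.3318 -14.2345  48.2367   6.8638]
```

Run:
```python
from h import *
np.set_printoptions(precision=4,suppress=True)
J=[.5645,.133]; y=84
robot.move_to([*J,.14],[180,0,y])
robot.line_to([*J,.048],f_stop=15,velocity=.12)
print(robot.current_tool_pos(),robot.current_contact_force())
fingers.gripper_to(0,60)
print(robot.current_finger_gap(),robot.current_gripper_force(),robot.current_contact_force())
robot.line_to([*J,.073],velocity=.1)
lp=np.array([.5133,-.0577]);a=np.radians(-74.4);u=np.array([np.cos(a),np.sin(a)])
g=lp-u*.175
robot.line_to([*g,.073],[180,0,105.6],velocity=.12)
print(robot.current_tool_pos(),robot.current_eef_rot(),robot.current_contact_force(),robot.current_finger_gap(),robot.current_time_s())
for c in("top","side"):
    im=vision.grab_frame(c);cv2.imwrite(f"pics/{c}1.png",im[:,:,::-1])
a=cv2.imread("pics/top1.png")[100:280,170:410];cv2.imwrite("pics/top1c.png",cv2.resize(a,(800,600),interpolation=cv2.INTER_CUBIC))
a=cv2.imread("pics/side1.png")[140:290,220:420];cv2.imwrite("pics/side1c.png",cv2.resize(a,(800,600),interpolation=cv2.INTER_CUBIC))
```

```text
[0.5653 0.133  0.0488] [ 0.029  -0.244  -0.1976]
0.48578879938274677 63.962087631225586 [-2.2638 -0.3123  4.5511]
[0.4675 0.1111 0.0733] [179.8759   0.0234 105.5762] [ 0.9884  1.1786 -6.8511] 0.4832628764735874 5.75
```

View pics/top1c.png

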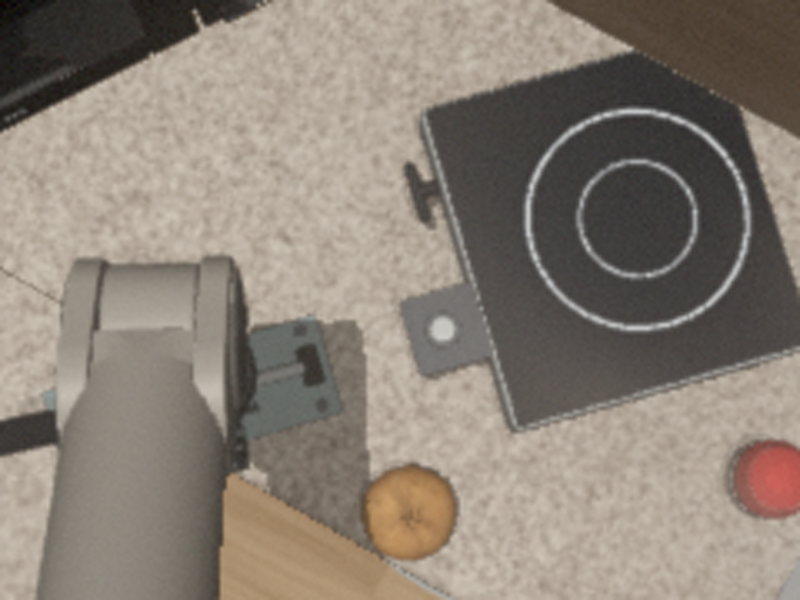

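View pics/side1c.png

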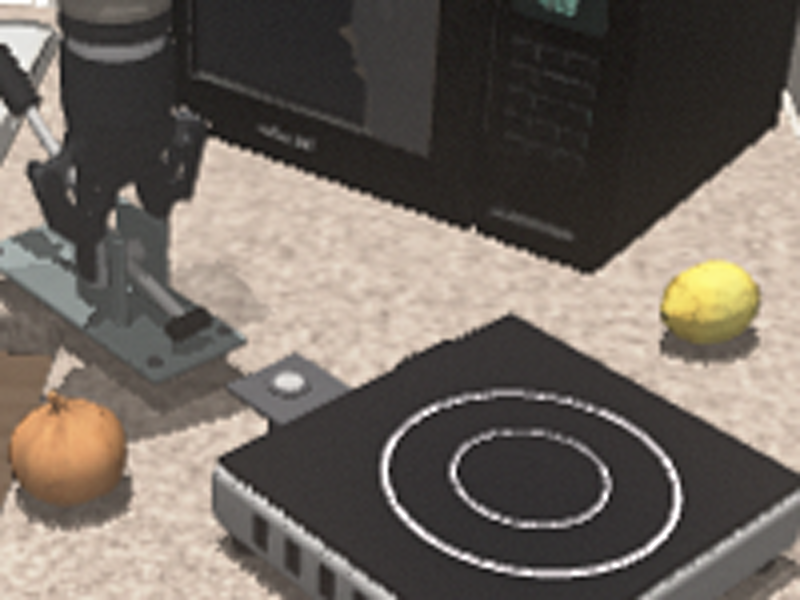

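The jack is held level about 25 mm up, aligned with the tongue. In the top crop the base's front corners are at about (319,318) and (341,410), with the roller at (312,364). In the side crop the corners are (245,340) and (155,380), with the roller at (187,322).

Run:
```python
from h import *
np.set_printoptions(precision=4,suppress=True)
ct=lambda u,v:((u+.5)/(10/3)-.5+170,(v+.5)/(10/3)-.5+100)
cs=lambda u,v:((u+.5)/4-.5+220,(v+.5)/4-.5+140)
for dz in (20,24.5,):
  L=[(90,40,8+dz),(90,-40,8+dz),(75,0,28+dz)]
  p0=[.4675,.1111,np.radians(-74.4)]
  a,ra=fit(L,[ct(319,318),ct(341,410),ct(312,364)],"top",p0)
  b,rb=fit(L,[cs(245,340),cs(155,380),cs(187,322)],"side",p0)
  for n,q,r in(("t",a,ra),("s",b,rb)):print(dz,n,q,np.degrees(q[2]),"saddle",T(q,[.075,0,0])[0],r.ravel())
print("expected saddle",T(p0,[.075,0,0]))
```

```text
20 t [ 0.472   0.1145 -1.3531] -77.52479253029905 saddle [0.4882 0.0412 0.    ] [ 0.0049 -1.611   0.3353  0.905  -0.3361  0.1668]
20 s [ 0.4654  0.1171 -1.2856] -73.6567418505711 saddle [0.4865 0.0451 0.    ] [ 0.2905 -0.6118 -0.2068  0.0283 -0.0669  0.5266]
24.5 t [ 0.4716  0.1144 -1.3535] -77.55016318727881 saddle [0.4878 0.0411 0.    ] [ 0.0062 -1.679   0.3495  0.9542 -0.3516  0.1565]
24.5 s [ 0.4624  0.1108 -1.2812] -73.40498292039726 saddle [0.4838 0.0389 0.    ] [ 0.3467 -0.676  -0.2305  0.0964 -0.0919  0.4731]
expected saddle [[0.4877 0.0389 0.    ]]
```

Run:
```python
from h import *
np.set_printoptions(precision=4,suppress=True)
a=np.radians(-74.4);u=np.array([np.cos(a),np.sin(a)]);lp=np.array([.5133,-.0577])
g0=lp-u*.175; g=lp-u*.074
robot.line_to([*g0,.0515],velocity=.1)
print(robot.line_to([*g,.0515],velocity=.08,f_stop=8), robot.current_tool_pos(),robot.current_contact_force())
print(robot.line_to([*g,.046],velocity=.02,f_stop=4),robot.current_tool_pos(),robot.current_contact_force())
fingers.gripper_to(1.0)
robot.line_to([*g,.19],velocity=.2)
h=g-u*.25; robot.move_to([*h,.24],[180,0,105.6])
print(robot.current_time_s(),robot.current_tool_pos())
for c in("top","side"):
    im=vision.grab_frame(c);cv2.imwrite(f"pics/{c}2.png",im[:,:,::-1])
a=cv2.imread("pics/top2.png")[100:280,170:410];cv2.imwrite("pics/top2c.png",cv2.resize(a,(800,600),interpolation=cv2.INTER_CUBIC))
a=cv2.imread("pics/side2.png")[120:270,200:400];cv2.imwrite("pics/side2c.png",cv2.resize(a,(800,600),interpolation=cv2.INTER_CUBIC))
```

```text
False [0.4932 0.0145 0.0514] [ 0.4146 -0.289  -6.5679]
True [0.4939 0.0142 0.0487] [0.9351 1.2014 6.0318]
10.2583 [0.4268 0.2522 0.2393]
```

View pics/top2c.png

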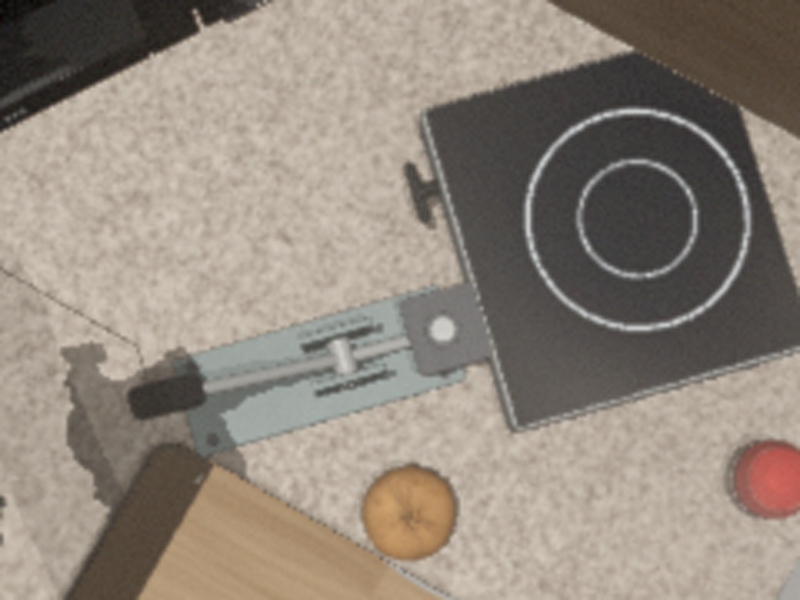

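View pics/side2c.png

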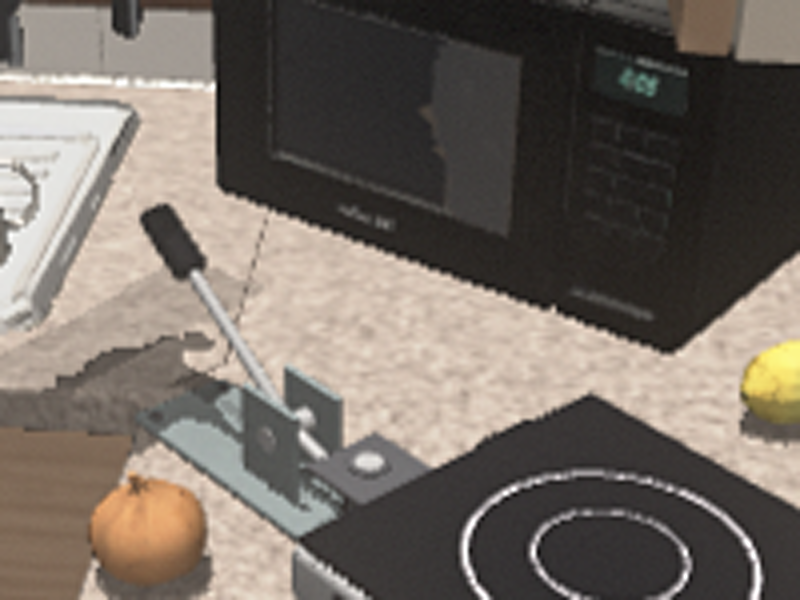

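The jack stands under the tongue, flat, and the cooker, onion and timer have not moved. In the top crop the handle is at about (167,394), base corners are at (467,380) and (197,455), and the pivot bar is near (344,356). In the side crop the handle is at (173,241). Next I check the fit numerically.

Run:
```python
from h import *
np.set_printoptions(precision=4,suppress=True)
ct=lambda u,v:((u+.5)/(10/3)-.5+170,(v+.5)/(10/3)-.5+100)
cs=lambda u,v:((u+.5)/4-.5+200,(v+.5)/4-.5+120)
p0=[.4939,.0142,np.radians(-74.4)]
L=[(90,-40,8),(-130,-40,8),(-129,0,132)]
S=[(-130,-40,8),(-129,0,132)]  # side
px=[ct(467,380),ct(197,455),ct(167,394)]
q,r=fit(L,px,"top",p0);print(q,np.degrees(q[2]),r.ravel())
print("expected h",T(p0,[-.129,0,.132]),"top meas",unproj(ct(167,394),.132,"top"),"side meas",unproj(cs(173,241),.132,"side"))
print("saddle in top fit",T(q,[.075,0,0]),"tool",T(p0,[.075,0,0]))
print("ring",unproj(ct(442,329),.06,"top"),unproj(cs(369,462),.06,"side"))
# lever line in top view: direction angle of handle->pivot
a=unproj(ct(167,394),.132,"top");b=unproj(ct(344,356),.045,"top");print(b,np.degrees(np.arctan2(*(b-a)[1::-1])))
# IK checks down arc
u=np.array([np.cos(p0[2]),np.sin(p0[2])])
for th in(0,.25,.5):
    an=np.arctan2(87,129)-th; P=np.array(p0[:2])-u*.155*np.cos(an); print(robot.inverse_kinematics([*P,.045+.155*np.sin(an)],[180,0,105.6]))
```

```text
[ 0.494   0.0165 -1.3079] -74.93922747586551 [ 0.2678 -0.0208  0.0497  0.0865 -0.2883 -0.0644]
expected h [[0.4592 0.1384 0.132 ]] top meas [0.4603 0.1404 0.132 ] side meas [0.4577 0.14   0.132 ]
saddle in top fit [[ 0.5135 -0.056   0.    ]] tool [[ 0.5141 -0.058   0.    ]]
ring [ 0.5131 -0.0581  0.06  ] [ 0.5119 -0.0598  0.06  ]
[0.4948 0.016  0.045 ] -74.49928674938653
[-48.1211  17.6612  35.9683 108.117  -12.1271  58.0165   8.6357]
[-48.5044  20.441   34.3612 110.2157 -14.1879  53.5347   8.2872]
[-47.7321  23.7952  32.6059 112.1464 -16.8163  48.7204   9.4844]
```

Run:
```python
from h import *
np.set_printoptions(precision=4,suppress=True)
O=np.array([.494,.0157]);a=np.radians(-74.6);u=np.array([np.cos(a),np.sin(a)])
def P(th):
    an=np.arctan2(87,129)-th; return [*(O-u*.155*np.cos(an)),.043+.155*np.sin(an)]
R=[180,0,105.4]
p=P(0); robot.move_to([p[0],p[1],.21],R)
robot.line_to(p,velocity=.12,f_stop=10)
print(robot.current_tool_pos(),robot.current_contact_force())
fingers.gripper_to(0,40)
print("gap",robot.current_finger_gap(),robot.current_gripper_force(),robot.current_contact_force())
for th in np.linspace(.07,.46,7):
    s=robot.line_to(P(th),velocity=.06,f_stop=35)
    print(round(th,2),s,robot.current_tool_pos(),robot.current_contact_force())
    if s:break
else:
    print(robot.line_to(P(.53),velocity=.02,f_stop=18),robot.current_tool_pos(),robot.current_contact_force())
print(robot.current_finger_gap(),robot.current_time_s())
for c in("top","side"):
    im=vision.grab_frame(c);cv2.imwrite(f"pics/{c}3.png",im[:,:,::-1])
a=cv2.imread("pics/top3.png")[100:280,170:410];cv2.imwrite("pics/top3c.png",cv2.resize(a,(800,600),interpolation=cv2.INTER_CUBIC))
a=cv2.imread("pics/side3.png")[145:295,210:410];cv2.imwrite("pics/side3c.png",cv2.resize(a,(800,600),interpolation=cv2.INTER_CUBIC))
```

```text
[0.4605 0.1401 0.1303] [ 1.3335 -0.3486  0.2901]
gap 0.27254847839159535 45.14777362346649 [-1.6423 -0.0739  2.3851]
0.07 False [0.4583 0.1453 0.1206] [-1.8451  0.8555  3.4877]
0.14 False [0.4573 0.15   0.1118] [-1.0094  2.1538  1.8044]
0.2 False [0.4564 0.1537 0.1033] [-2.8269  0.4736  8.8674]
0.26 False [0.4555 0.1572 0.094 ] [-3.3934  1.0951  9.5634]
0.33 False [0.4547 0.1601 0.0843] [-3.9788  0.3346  8.6312]
0.4 False [0.454  0.1624 0.0745] [-2.2293  1.6648  9.2936]
0.46 False [0.4535 0.1642 0.0645] [-2.8445  0.4696  8.8671]
True [0.4533 0.1651 0.0564] [-3.7682 -0.6698 13.8885]
0.2742940228965573 15.1083
```

View pics/side3c.png

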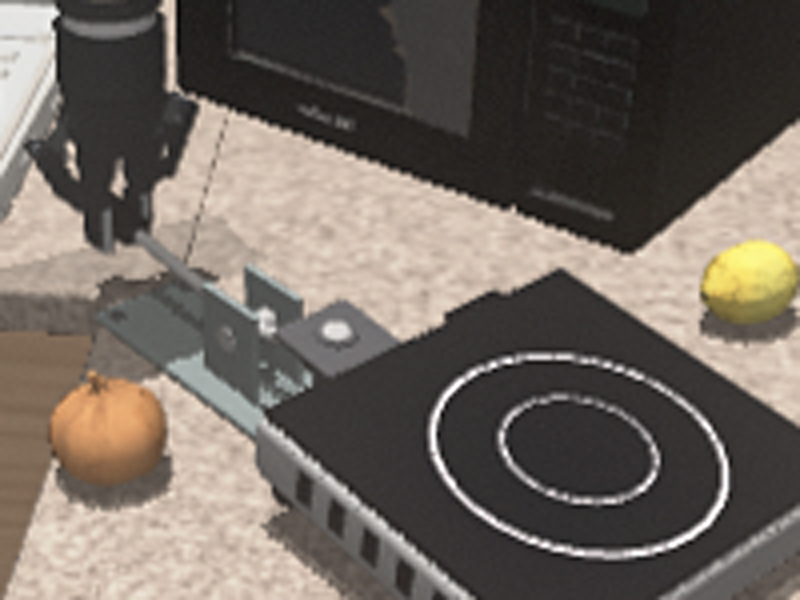

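View pics/top3c.png

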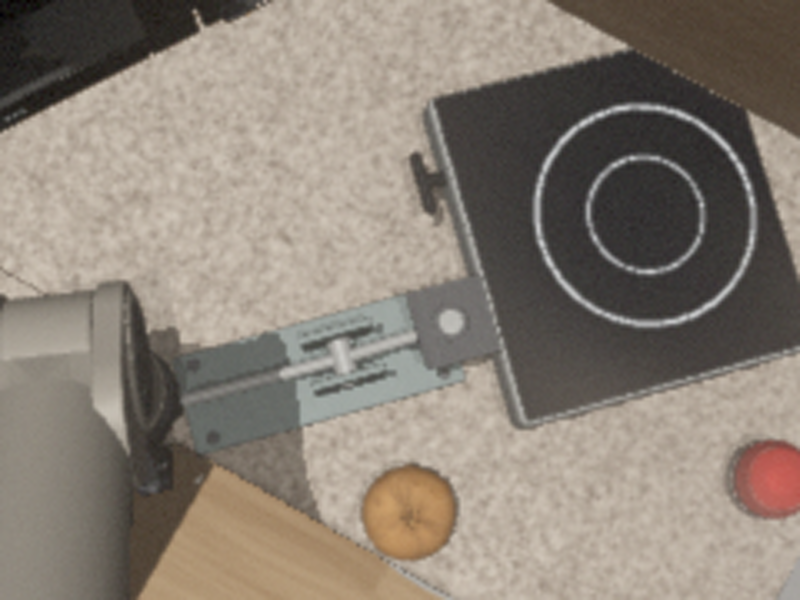

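The side crop shows the cooker's near side raised and clear of the worktop, with the jack's base flat and the saddle under the tongue (ring at (335,332)). In the top crop the jack's corners have not moved, still (467,380) and (197,455), and the onion and timer are where they were. The push force rose from about 9 N to the stop at the handle height expected for fully down, so I am handing it in.

Run:
```python
from h import *
robot.pause(.3);print(robot.current_contact_force(),robot.current_tool_pos())
print(workorder.close_job())
```

```text
[-3.40202782  0.29469975 13.27714775] [0.45332985 0.16515143 0.05651924]
the job is handed in; nothing more can be done
None
```

The job is handed in: the jack stands flat with its saddle within about 2 mm of the pad centre, the arm is holding the handle down at its stop, the cooker's side is lifted, and the egg timer and onion were not moved.

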